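# Reverse the row of ink containers into the press rack

### The arm

A 6-joint arm with a two-finger parallel gripper is mounted at the origin on the work surface. World frame = base frame: x ahead of the robot, y to its left, z up, the work surface at z = 0. Lengths are in m, angles in rad, forces in N, time in s.
With the tool pointing down it reaches from about 0.25 to 0.775 m from the base axis. Payload 4 kg.
Tool frame: the origin (TCP) lies on the centre line of the jaws, within the pads' length; the fingertips stand 17 mm ahead of it and the grasp point (between the pads) lies 2 mm behind it; z points along the fingers, y is the line along which they close (so a half turn about z gives the same grasp; the last joint's range is limited). The gripper opens to 94 mm and grips with 3 to 60 N. Pads are 16 mm wide; open, the fingers measure 119 mm over their backs; the gripper's body (75 mm by 177 mm) begins 78 mm behind the grasp point.
Start: joints at [-1.253, 0.087, 1.371, -0, 1.684, -0.103], TCP at [0.225, -0.502, 0.223] pointing down, gripper open.
Joint ranges: [-3.1, 3.1], [-0.76, 2.03], [0.27, 2.55], [-1.08, 4.22], [0.17, 2.65], [-2.57, 2.57]. Speed limits (rad/s): [2.79, 2.79, 3.14, 3.14, 3.14, 3.14].

### API

Orientations are given as [roll, pitch, yaw] about the fixed x, y, z axes, in that order (R = Rz(yaw) Ry(pitch) Rx(roll)).
In Python, from bench import robot gives the robot as it stands.
- The arm moves only by the tool servo_tool, never from a script. Its argument "plan" is a list of rows, each a list of 7 numbers: the shift along the tool's x, y, z normalised to -1 to 1, where 1 is 0.1 m, then the turn, a rotation vector about the tool's x, y, z normalised to -1 to 1, where 1 is pi/2 rad, then the finger opening in mm, from 0 to 94. In form: [[x, y, z, ax, ay, az, gripper], ...]. A call has 1 to 12 rows; each row is the pose to reach, as a shift and turn from the pose commanded when the call began, along the tool's axes at that moment; what a row does not reach only later rows make up. A row lasts 1/12 s, in which the tool goes at most 41.7 mm and 7.16 degrees, less where a joint would pass 70% of its speed; a pose out of reach is approached as far as the arm can. A call with a number of a shift or a turn outside -1 to 1 is refused whole. A call with a gripper value outside its range is refused whole. The fingers move at their own pace and stop on an object; the grip force is fixed at half the most. Time passes only in rows, so rows that repeat a pose let the fingers close. It gives the time, the measured TCP pose, the force, the opening and the grip force at its end, in the units of the state.
- robot.get_obs(): the state, without advancing time (a new reading comes with each control period).
- robot.snapshot(name): name is "side" or "top"; returns the picture (384x512x3 uint8, red, green, blue); there is no depth.
- robot.camera_params(name): a dict with "camera_matrix" (3x3 intrinsics, pixels), "rvec" (rotation vector, rad) and "tvec" (3), from world to camera coordinates, as OpenCV has them. Camera axes: x right, y down, z forward; pixel columns grow to the right and rows downward; lengths in m; the calibration is good to about 2 mm. A picture is of the moment at which its call begins. camera_params takes no time and is no camera call.
- robot.close_job(): hands the job in; it is judged then, once.
Trained networks look in the newest picture that a camera, given by its name, has taken for a name from the list of things; names that differ only in an ending like _2 or _b are one class to them, and where a whole thing is asked for, a point or a joint stands for the part that bears it (a point fixed in the world has none). Each returns a list of dicts, best first, with "conf" (0 to 1); they miss things now and then, are a little off and sometimes report something else, mostly with a low value. They report only what shows in the picture. A call takes as long as a camera call.
- robot.find_in(thing, camera): "extent" ([centre column, centre row, width, height] in pixels, round what is visible of it).
The state is a dict: "time": time; "joint_positions": joint angles; "qvel": joint speeds; "joint_torque": joint torques, N m; "tool_pos": TCP position; "ee_rot": TCP orientation; "wrist_force": force on the tool from outside, world axes, zero at the start; "wrist_torque": the same for the moment, N m; "width": finger opening in m; "finger_force": force on a finger pad.
Only numpy, scipy, OpenCV 4.12 (cv2) and the standard library are available. Lean on these libraries where they do the work, as an engineer would, in place of code of your own. Each camera call takes 0.05 s, during which the arm holds its last target. There are 200 camera calls.

### The job

The four inks on the wooden mixing rack stand in the order they were mixed, but they are printed last-mixed first: move all four into the empty metal rack, one to a pocket, in the reverse order, so that the one at the left end of the wooden rack (as seen from the robot) ends in the rightmost pocket, and so on. Keep each container upright, and leave it standing flat on the floor of its pocket.

Things in the scene. Friction and masses are not known exactly. Their poses are not given: they have to be found in the camera images.
- jar: squat round white plastic jar with a paper band and a wide flat lid: the shortest of the four, 72 mm high, body 58 mm across up to 56 mm, lid 61 mm across above that; about 0.2 kg. Origin: centre of its underside, z axis up.
- bottle: slim round white plastic bottle with a long grey cap: the tallest, 142 mm high, body 50 mm across up to 85 mm, shoulder narrowing to 30 mm across at 104 mm, straight cap 30 mm across from 104 to 142 mm; about 0.2 kg. Origin: centre of its underside, z axis up.
- tin: plain round steel tin, 62 mm across and 98 mm high, straight sides; about 0.35 kg. Origin: centre of its underside, z axis up.
- canister: square white plastic canister, 46 x 46 mm (sides along its x and y axes) with a flat top at 88 mm and a small black cap, 28 mm across, from 88 to 100 mm; about 0.22 kg. Its sides are turned by up to 0.3 rad from those of the wooden rack. Origin: centre of its underside, z axis up.
- mat_jar: black rubber mat, 78 x 78 x 4 mm, fixed on the wooden rack; the jar stands on it at the start and the mat never moves, so it keeps the jar's place in the starting row. Origin: centre of its underside, 20 mm above the table.
- mat_bottle: black rubber mat, 78 x 78 x 4 mm, fixed on the wooden rack; the bottle stands on it at the start and the mat never moves, so it keeps the bottle's place in the starting row. Origin: centre of its underside, 20 mm above the table.
- mat_tin: black rubber mat, 78 x 78 x 4 mm, fixed on the wooden rack; the tin stands on it at the start and the mat never moves, so it keeps the tin's place in the starting row. Origin: centre of its underside, 20 mm above the table.
- mat_canister: black rubber mat, 78 x 78 x 4 mm, fixed on the wooden rack; the canister stands on it at the start and the mat never moves, so it keeps the canister's place in the starting row. Origin: centre of its underside, 20 mm above the table.
- rack_from: wooden rack, fixed: a flat board 92 mm (x) by 360 mm (y), 20 mm high, with a dark cheek 6 mm thick and 34 mm high at each end. Four mats lie in a row along its y axis at y = +129, +43, -43, -129 mm, one container on each. Origin: centre of its underside on the table, z up; +y is its left end as seen from the robot. It may stand left or right of the robot's centre line, turned by up to 0.25 rad.
- rack_to: bright metal rack, fixed, empty at the start: 92 mm (x) by 350 mm (y), floor 6 mm thick, walls and three dividers 6 mm thick and 30 mm high above the table, making four open pockets 80 x 80 mm in a row along its y axis, centred at y = +129, +43, -43, -129 mm (x = 0). Origin: centre of its underside on the table, z up; +y is its left end as seen from the robot. It stands on the other side from the wooden rack, turned by up to 0.25 rad.

How it is judged:
At the end, for the whole second after the job is handed in: Each container is at rest, upright (within 0.12 rad), on the floor of its own pocket of the metal rack (origin within 22 mm of the pocket centre in x and y, under 12 mm above the rack's underside), in the reverse of the starting order: mat at +y of the wooden rack, pocket at the same -y (((y of mat_jar in the frame of rack_from between 0.099 and 0.159 m and y of jar in the frame of rack_to between -0.151 and -0.107 m) or (y of mat_jar in the frame of rack_from between 0.013 and 0.073 m and y of jar in the frame of rack_to between -0.065 and -0.021 m) or (y of mat_jar in the frame of rack_from between -0.073 and -0.013 m and y of jar in the frame of rack_to between 0.021 and 0.065 m) or (y of mat_jar in the frame of rack_from between -0.159 and -0.099 m and y of jar in the frame of rack_to between 0.107 and 0.151 m)) and x of jar in the frame of rack_to between -0.022 and 0.022 m and z of each of jar, bottle, tin, canister in the frame of rack_to below 0.012 m and angle between each of jar, bottle, tin, canister's own z axis and vertical below 0.12 rad and linear speed of each of jar, bottle, tin, canister below 0.02 m/s and angular speed of each of jar, bottle, tin, canister below 0.2 rad/s and ((y of mat_bottle in the frame of rack_from between 0.099 and 0.159 m and y of bottle in the frame of rack_to between -0.151 and -0.107 m) or (y of mat_bottle in the frame of rack_from between 0.013 and 0.073 m and y of bottle in the frame of rack_to between -0.065 and -0.021 m) or (y of mat_bottle in the frame of rack_from between -0.073 and -0.013 m and y of bottle in the frame of rack_to between 0.021 and 0.065 m) or (y of mat_bottle in the frame of rack_from between -0.159 and -0.099 m and y of bottle in the frame of rack_to between 0.107 and 0.151 m)) and x of bottle in the frame of rack_to between -0.022 and 0.022 m and ((y of mat_tin in the frame of rack_from between 0.099 and 0.159 m and y of tin in the frame of rack_to between -0.151 and -0.107 m) or (y of mat_tin in the frame of rack_from between 0.013 and 0.073 m and y of tin in the frame of rack_to between -0.065 and -0.021 m) or (y of mat_tin in the frame of rack_from between -0.073 and -0.013 m and y of tin in the frame of rack_to between 0.021 and 0.065 m) or (y of mat_tin in the frame of rack_from between -0.159 and -0.099 m and y of tin in the frame of rack_to between 0.107 and 0.151 m)) and x of tin in the frame of rack_to between -0.022 and 0.022 m and ((y of mat_canister in the frame of rack_from between 0.099 and 0.159 m and y of canister in the frame of rack_to between -0.151 and -0.107 m) or (y of mat_canister in the frame of rack_from between 0.013 and 0.073 m and y of canister in the frame of rack_to between -0.065 and -0.021 m) or (y of mat_canister in the frame of rack_from between -0.073 and -0.013 m and y of canister in the frame of rack_to between 0.021 and 0.065 m) or (y of mat_canister in the frame of rack_from between -0.159 and -0.099 m and y of canister in the frame of rack_to between 0.107 and 0.151 m)) and x of canister in the frame of rack_to between -0.022 and 0.022 m); the robot touches nothing.
It fails at once if the jar is tipped by more than 0.6 rad (angle between jar's own z axis and vertical above 0.6 rad).
It fails at once if the bottle is tipped by more than 0.6 rad (angle between bottle's own z axis and vertical above 0.6 rad).
It fails at once if the tin is tipped by more than 0.6 rad (angle between tin's own z axis and vertical above 0.6 rad).
It fails at once if the canister is tipped by more than 0.6 rad (angle between canister's own z axis and vertical above 0.6 rad).
It also fails if it takes over 117 s, if anything falls off the work surface, if the arm or the gripper's body presses on something with over 40 N, if the wrist force passes 120 N, or if a joint passes its speed limit or range.

## Working session

There is one attempt and no reset: what is moved stays moved. The work goes in short steps, Python scripts to look and compute and a tool call to move; the robot and the scene stay as the last step left them, time stands still between calls to the robot, and variables do not carry over. Pictures are saved under pics/ and viewed, at most 14 in all, crops included, and the job is handed in when it is done.

Besides the shell and the picture viewer there is one more tool, called after "Call:" in YAML: its name, and indented under it one key for each argument. servo_tool: Moves the arm, as the interface text tells. Scaled input: -1 to 1 covers 0.1 m each way for a shift and pi/2 rad each way for a turn. Its arguments: {"type":"object","properties":{"plan":{"type":"array","items":{"type":"array","items":{"type":"number"}}}},"required":["plan"]}

```bash
mkdir -p pics; ls; python3 - <<'E'
from bench import robot
import cv2
for n in("top","side"):
    im=robot.snapshot(n); cv2.imwrite(f"pics/{n}0.png",im[:,:,::-1])
    p=robot.camera_params(n); print(n,p)
    for t in["jar","bottle","tin","canister","mat_jar","mat_bottle","mat_tin","mat_canister","rack_from","rack_to"]:
        print(t,[(round(d["conf"],2),[round(float(v)) for v in d["extent"]]) for d in robot.find_in(t,n)[:3]])
print(robot.get_obs())
E
```

```text
pics
top {'camera_matrix': array([[444.92560883,   0.        , 246.03963211],
       [  0.        , 444.92560883, 193.29493323],
       [  0.        ,   0.        ,   1.        ]]), 'rvec': array([ 2.12180726, -2.15921067,  0.12889871]), 'tvec': array([0.0100035 , 0.52538898, 1.24034545])}
jar [(0.68, [340, 185, 23, 25])]
bottle [(0.87, [373, 185, 25, 20]), (0.39, [309, 183, 25, 27])]
tin [(0.65, [310, 183, 26, 26]), (0.63, [336, 188, 27, 29]), (0.33, [366, 192, 31, 31])]
canister [(0.71, [279, 177, 22, 22])]
mat_jar [(0.52, [336, 188, 28, 24])]
mat_bottle [(0.64, [366, 191, 27, 31])]
mat_tin [(0.71, [303, 184, 31, 28])]
mat_canister [(0.55, [276, 183, 28, 28]), (0.16, [310, 183, 26, 24])]
rack_from [(0.78, [319, 186, 126, 45])]
rack_to [(0.8, [172, 197, 119, 58])]
side {'camera_matrix': array([[461.20183687,   0.        , 248.97492079],
       [  0.        , 461.20183687, 187.53553884],
       [  0.        ,   0.        ,   1.        ]]), 'rvec': array([ 0.91155784, -2.60419446,  0.96630819]), 'tvec': array([0.38841716, 0.27331059, 1.1835193 ])}
jar [(0.96, [288, 134, 16, 26]), (0.6
[... 439 characters left out ...]
1, 93])]
{'time': 1.1, 'joint_positions': array([-1.25306948e+00,  8.71960017e-02,  1.37073528e+00, -8.86772247e-07,
        1.68356003e+00, -1.03141027e-01]), 'qvel': array([ 0.00066731,  0.00067994, -0.0002429 , -0.00141891, -0.00015982,
        0.00097613]), 'joint_torque': array([-1.42212859e-03, -3.40054893e+01, -3.02604032e+01,  7.16005010e-02,
        2.37283908e-02,  1.22680682e-06]), 'tool_pos': array([ 0.22468414, -0.50203117,  0.22249015]), 'ee_rot': array([3.14149194e+00, 1.13102229e-05, 4.20867775e-01]), 'wrist_force': array([-0.70380141, -0.91690351,  0.8967766 ]), 'wrist_torque': array([ 0.00251558, -0.01794064,  0.00642999]), 'finger_force': 0.0, 'width': 0.09414266381101129}
```

```bash
python3 - <<'E'
import cv2,numpy as np
t=cv2.imread("pics/top0.png")[130:250,110:390]; s=cv2.imread("pics/side0.png")[80:300,110:330]
cv2.imwrite("pics/top0c.png",cv2.resize(t,(784,336),interpolation=cv2.INTER_CUBIC))
cv2.imwrite("pics/side0c.png",cv2.resize(s,(594,594),interpolation=cv2.INTER_CUBIC))
E
```

```text
(no output)
```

View pics/top0c.png

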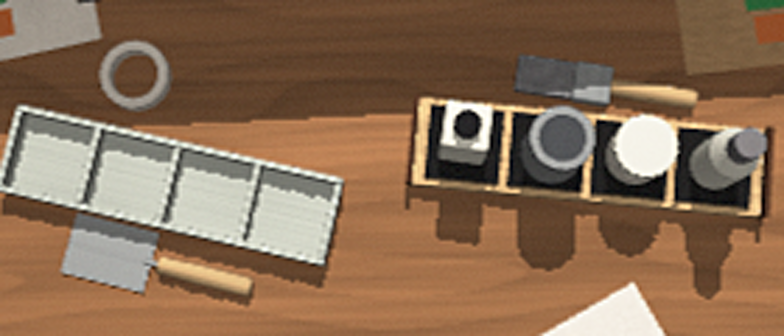

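View pics/side0c.png

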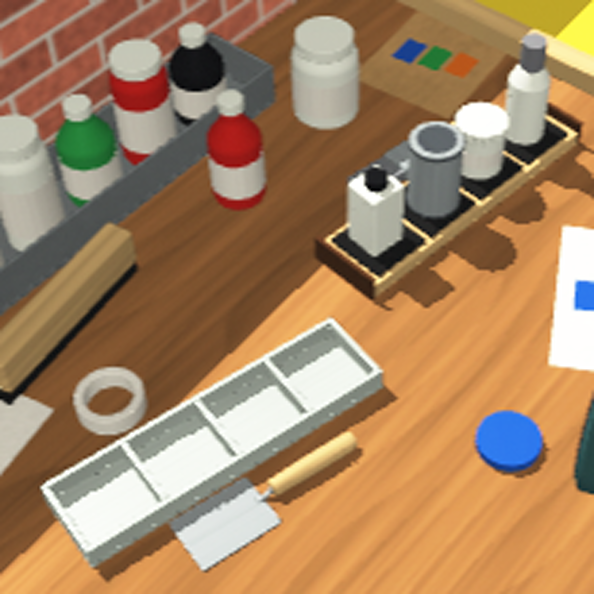

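```bash
cat >h.py <<'E'
import numpy as np,cv2
from bench import robot
P={n:robot.camera_params(n) for n in("top","side")}
def proj(n,X):
    p=P[n]; return cv2.projectPoints(np.float64(X).reshape(-1,3),p["rvec"],p["tvec"],p["camera_matrix"],None)[0][:,0]
def ray(n,uv,z):
    p=P[n]; R=cv2.Rodrigues(p["rvec"])[0]; c=-R.T@p["tvec"]
    d=R.T@np.linalg.inv(p["camera_matrix"])@np.r_[uv,1.]
    return (c+d*(z-c[2])/d[2])[:2]
def T(p,xy,z):
    xy=np.atleast_2d(xy);c,s=np.cos(p[2]),np.sin(p[2])
    return np.c_[xy@np.array([[c,s],[-s,c]])+p[:2],np.full(len(xy),z)]
E
python3 - <<'E'
from h import *
from scipy.optimize import least_squares
np.set_printoptions(precision=4,suppress=True)
tc=lambda a:np.array(a)/2.8+[110,130]
sc=lambda a:np.array(a)/2.7+[110,80]
def fit(px,X,z):
    f=lambda p:(proj("top",T(p,X,z))-px).ravel()
    r=least_squares(f,[.5,0,0]);print(r.x,r.fun);return r.x
hx,hy=.046,.175
to=fit(tc([(18,105),(343,180),(325,265),(0,190)]),np.array([(hx,hy),(hx,-hy),(-hx,-hy),(-hx,hy)]),.03)
print("side crop corners to",(proj("side",T(to,[(hx,hy),(hx,-hy),(-hx,-hy),(-hx,hy)],.03))-[110,80])*2.7)
hy=.174
fr=fit(tc([(420,97),(772,128),(758,213),(410,185)]),np.array([(hx,hy),(hx,-hy),(-hx,-hy),(-hx,hy)]),.02)
print("side crop corners fr",(proj("side",T(fr,[(hx,hy),(hx,-hy),(-hx,-hy),(-hx,hy)],.02))-[110,80])*2.7)
print("mats",T(fr,[(0,.129),(0,.043),(0,-.043),(0,-.129)],.024)); print("pockets",T(to,[(0,.129),(0,.043),(0,-.043),(0,-.129)],.006))
for n,a,s,z in[("can",(467,122),(375,177),.124),("tin",(562,137),(435,138),.122),("jar",(643,146),(482,118),.096),("bot",(748,142),(534,44),.166)]:
    print(n,ray("top",tc(a),z),ray("side",sc(s),z))
E
```

```text
[ 0.5229  0.2185 -0.2427] [ 0.5584  0.0402  0.8507 -0.4418 -0.0685  0.2763 -1.3433  0.0887]
side crop corners to [[ 41.9248 482.1877]
 [332.1861 313.5991]
 [384.4555 367.6882]
 [ 88.8677 549.6524]]
[ 0.5464 -0.2155 -0.1099] [ 2.1852  0.1827 -4.2035 -0.3573 -0.8744  0.6346  2.9449 -0.2746]
side crop corners fr [[322.2035 238.6099]
 [518.1883  98.5241]
 [574.3537 133.1222]
 [379.1014 281.4158]]
mats [[ 0.5605 -0.0873  0.024 ]
 [ 0.5511 -0.1727  0.024 ]
 [ 0.5417 -0.2582  0.024 ]
 [ 0.5322 -0.3437  0.024 ]]
pockets [[0.5539 0.3437 0.006 ]
 [0.5332 0.2603 0.006 ]
 [0.5126 0.1768 0.006 ]
 [0.4919 0.0933 0.006 ]]
can [ 0.5651 -0.0841] [ 0.5615 -0.081 ]
tin [ 0.5491 -0.1747] [ 0.5491 -0.174 ]
jar [ 0.5431 -0.2566] [ 0.5427 -0.2599]
bot [ 0.5337 -0.3391] [ 0.5283 -0.3344]
```

```bash
python3 - <<'E'
import cv2,numpy as np
t=cv2.imread("pics/top0.png")[160:195,260:300]; s=cv2.imread("pics/side0.png")[138:178,230:270]
cv2.imwrite("pics/can.png",np.hstack([cv2.resize(cv2.copyMakeBorder(t,0,5,0,0,0),(400,400),interpolation=cv2.INTER_CUBIC),cv2.resize(s,(400,400),interpolation=cv2.INTER_CUBIC)]))
E
```

```text
(no output)
```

View pics/can.png

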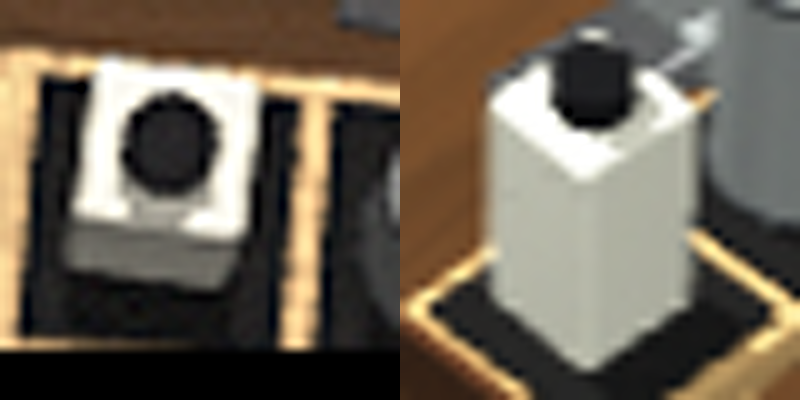

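```bash
cat >>h.py <<'E'
from scipy.spatial.transform import Rotation as Rn
def go(x,y,z,yaw,frm=None):
    """shift (0.1 m) and turn (pi/2) in the present tool axes, to reach tool-down pose"""
    o=robot.get_obs(); R=Rn.from_euler("xyz",o["ee_rot"])
    d=R.inv().apply(np.array([x,y,z])-o["tool_pos"])*10
    w=(R.inv()*Rn.from_euler("xyz",[np.pi,0,yaw])).as_rotvec()/(np.pi/2)
    print(o["time"].__round__(2),o["tool_pos"].round(4),o["ee_rot"].round(3),round(o["width"],4),"F",o["wrist_force"].round(1),"->",d.round(3),w.round(3))
E
python3 - <<'E'
from h import *
c=[ray("top",np.array(p)/10+[260,160],.112) for p in[(97,62),(262,83),(245,242),(75,218)]]
e=[c[(i+1)%4]-c[i] for i in range(4)]
print(np.round(c,4),np.mean(c,0),[np.linalg.norm(v).round(3) for v in e],[np.mod(np.arctan2(v[1],v[0])+.785,np.pi/2)-.785 for v in e])
s=[ray("side",np.array(p)/10+[230,138],.112) for p in[(90,105),(187,185),(295,108)]]
e=[s[1]-s[0],s[2]-s[1]];print(np.round(s,4),(s[0]+s[2])/2,[np.mod(np.arctan2(v[1],v[0])+.785,np.pi/2)-.785 for v in e])
go(.5635,-.0825,.25,1.42)
E
```

```text
[[ 0.5881 -0.0661]
 [ 0.5814 -0.1107]
 [ 0.5378 -0.1048]
 [ 0.5452 -0.0591]] [ 0.56312265 -0.08516431] [np.float64(0.045), np.float64(0.044), np.float64(0.046), np.float64(0.043)] [np.float64(-0.14918669986025268), np.float64(-0.13296617336040206), np.float64(-0.1616802874422939), np.float64(-0.16086296731279826)]
[[ 0.584  -0.0626]
 [ 0.5413 -0.0548]
 [ 0.5362 -0.0997]] [ 0.56007885 -0.08117012] [np.float64(-0.18111376667297152), np.float64(-0.11314517296147564)]
1.1 [ 0.2247 -0.502   0.2225] [3.141 0.    0.421] 0.0941 F [-0.7 -0.9  0.9] -> [ 4.806 -2.445 -0.275] [ 0.     0.    -0.636]
```

Call:
servo_tool:
  plan:
    - [0.5,-0.25,-0.28,0,0,-0.08,94]
    - [1,-0.5,-0.28,0,0,-0.16,94]
    - [1,-0.5,-0.28,0,0,-0.24,94]
    - [1,-0.5,-0.28,0,0,-0.32,94]
    - [1,-0.5,-0.28,0,0,-0.4,94]
    - [1,-0.5,-0.28,0,0,-0.48,94]
    - [1,-0.5,-0.28,0,0,-0.56,94]
    - [1,-0.5,-0.28,0,0,-0.636,94]
    - [1,-0.5,-0.28,0,0,-0.636,94]

```text
time: 1.85
tool_pos: [0.2956, -0.4155, 0.2506]
ee_rot: [3.141, 0.0, 1.422]
wrist_force: [0.1, 0.7, 0.1]
width: 0.094
finger_force: 0.0
```

Call:
servo_tool:
  plan:
    - [0.3,0.17,0,0,0,0,94]
    - [0.6,0.34,0,0,0,0,94]
    - [0.92,0.53,0,0,0,0,94]

```text
time: 2.1
tool_pos: [0.3619, -0.3322, 0.2504]
ee_rot: [3.142, 0.0, 1.413]
wrist_force: [0.5, -0.1, 0.2]
width: 0.094
finger_force: 0.0
```

Call:
servo_tool:
  plan:
    - [0.3,0.17,0,0,0,0,94]
    - [0.6,0.34,0,0,0,0,94]
    - [0.92,0.53,0,0,0,0,94]

```text
time: 2.35
tool_pos: [0.4286, -0.2484, 0.2507]
ee_rot: [3.141, 0.001, 1.415]
wrist_force: [1.0, 0.0, 1.3]
width: 0.094
finger_force: 0.0
```

Call:
servo_tool:
  plan:
    - [0.3,0.17,0,0,0,0,94]
    - [0.6,0.34,0,0,0,0,94]
    - [0.92,0.53,0,0,0,0,94]

```text
time: 2.6
tool_pos: [0.4949, -0.1653, 0.2507]
ee_rot: [3.141, 0.001, 1.416]
wrist_force: [0.4, -0.3, 0.0]
width: 0.094
finger_force: 0.0
```

Call:
servo_tool:
  plan:
    - [0.3,0.17,0,0,0,0,94]
    - [0.6,0.34,0,0,0,0,94]
    - [0.92,0.53,0,0,0,0,94]
    - [0.92,0.53,0,0,0,0,94]
    - [0.92,0.53,0,0,0,0,94]

```text
time: 3.02
tool_pos: [0.561, -0.0822, 0.2498]
ee_rot: [-3.14, 0.0, 1.421]
wrist_force: [-0.3, -0.4, 0.4]
width: 0.0941
finger_force: 0.0
```

```bash
python3 -c "
from h import *
go(.562,-.083,.085,1.42)"
```

```text
3.02 [ 0.561  -0.0822  0.2498] [-3.14   0.     1.421] 0.0941 F [-0.3 -0.4  0.4] -> [-0.006  0.013  1.648] [-0.001  0.     0.   ]
```

Call:
servo_tool:
  plan:
    - [0,0.01,0.3,0,0,0,94]
    - [0,0.01,0.6,0,0,0,94]
    - [0,0.01,0.85,0,0,0,94]
    - [0,0.01,1,0,0,0,94]
    - [0,0.01,1,0,0,0,94]

```text
time: 3.43
tool_pos: [0.5581, -0.0846, 0.1458]
ee_rot: [-3.133, -0.0, 1.416]
wrist_force: [0.4, -0.4, -0.0]
width: 0.094
finger_force: 0.0
```

Call:
servo_tool:
  plan:
    - [0,0,0.2,0,0,0,94]
    - [0,0,0.4,0,0,0,94]
    - [0,0,0.55,0,0,0,94]
    - [0,0,0.66,0,0,0,94]
    - [0,0,0.66,0,0,0,94]
    - [0,0,0.66,0,0,0,20]
    - [0,0,0.66,0,0,0,20]
    - [0,0,0.66,0,0,0,20]
    - [0,0,0.66,0,0,0,20]
    - [0,0,0.66,0,0,0,20]
    - [0,0,0.66,0,0,0,20]
    - [0,0,0.66,0,0,0,20]

```text
time: 4.43
tool_pos: [0.5617, -0.0837, 0.0848]
ee_rot: [3.141, 0.0, 1.42]
wrist_force: [1.4, 0.0, 0.0]
width: 0.051
finger_force: 0.6
```

Call:
servo_tool:
  plan:
    - [0,0,0,0,0,0,20]
    - [0,0,0,0,0,0,20]
    - [0,0,0,0,0,0,20]
    - [0,0,0,0,0,0,20]

```text
time: 4.77
tool_pos: [0.5619, -0.0838, 0.0848]
ee_rot: [3.14, 0.0, 1.42]
wrist_force: [1.4, 0.9, 0.9]
width: 0.0462
finger_force: 30.0
```

Call:
servo_tool:
  plan:
    - [0,0,-0.05,0,0,0,20]
    - [0,0,-0.15,0,0,0,20]
    - [0,0,-0.3,0,0,0,20]
    - [0,0,-0.5,0,0,0,20]
    - [0,0,-0.7,0,0,0,20]
    - [0,0,-0.9,0,0,0,20]
    - [0,0,-1,0,0,0,20]
    - [0,0,-1,0,0,0,20]
    - [0,0,-1,0,0,0,20]

```text
time: 5.52
tool_pos: [0.5614, -0.0838, 0.1847]
ee_rot: [3.141, 0.0, 1.42]
wrist_force: [-0.3, 0.5, -3.0]
width: 0.0458
finger_force: 30.0
```

```bash
python3 -c "
from h import *
go(.490,.093,.185,1.328)"
```

```text
5.52 [ 0.5614 -0.0838  0.1847] [3.141 0.    1.42 ] 0.0458 F [-0.3  0.5 -3. ] -> [ 1.641 -0.972 -0.004] [0.    0.    0.058]
```

Call:
servo_tool:
  plan:
    - [0.1,-0.06,0,0,0,0,20]
    - [0.25,-0.15,0,0,0,0,20]
    - [0.45,-0.27,0,0,0,0,20]
    - [0.65,-0.39,0,0,0,0,20]
    - [0.82,-0.49,0,0,0,0,20]

```text
time: 5.93
tool_pos: [0.5232, 0.0066, 0.1822]
ee_rot: [-3.137, -0.0, 1.42]
wrist_force: [0.6, 0.0, -1.8]
width: 0.0456
finger_force: 30.0
```

Call:
servo_tool:
  plan:
    - [0.2,-0.12,0,0,0,0.01,20]
    - [0.4,-0.24,0,0,0,0.03,20]
    - [0.6,-0.36,0,0,0,0.05,20]
    - [0.75,-0.44,0,0,0,0.058,20]
    - [0.82,-0.485,0,0,0,0.058,20]
    - [0.82,-0.485,0,0,0,0.058,20]
    - [0.82,-0.485,0,0,0,0.058,20]

```text
time: 6.52
tool_pos: [0.4891, 0.0931, 0.1835]
ee_rot: [-3.14, 0.001, 1.33]
wrist_force: [1.3, -0.4, -1.4]
width: 0.0456
finger_force: 30.0
```

```bash
python3 -c "
from h import *
go(.490,.093,.067,1.328)
im=robot.snapshot('side'); im2=robot.snapshot('top')
a=cv2.resize(im[80:300,110:330],(400,400));b=cv2.resize(im2[110:270,110:270],(400,400))
cv2.imwrite('pics/a1.png',np.hstack([a,b])[:,:,::-1])
"
```

```text
6.52 [0.4891 0.0931 0.1835] [-3.14e+00  1.00e-03  1.33e+00] 0.0456 F [ 1.3 -0.4 -1.4] -> [0.003 0.011 1.165] [-0.001  0.001  0.001]
```

View pics/a1.png

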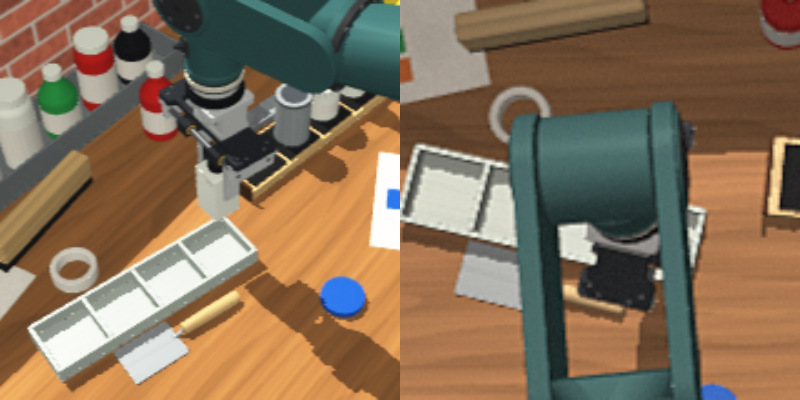

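Call:
servo_tool:
  plan:
    - [0,0.01,0.1,0,0,0,20]
    - [0,0.01,0.3,0,0,0,20]
    - [0,0.01,0.55,0,0,0,20]
    - [0,0.01,0.8,0,0,0,20]
    - [0,0.01,0.92,0,0,0,20]
    - [0,0.01,1,0,0,0,20]
    - [0,0.01,1,0,0,0,20]

```text
time: 7.2
tool_pos: [0.4896, 0.0922, 0.0823]
ee_rot: [-3.138, 0.001, 1.328]
wrist_force: [-0.4, 0.1, -1.8]
width: 0.0461
finger_force: 30.0
```

Call:
servo_tool:
  plan:
    - [0,0,0.05,0,0,0,20]
    - [0,0,0.1,0,0,0,20]
    - [0,0,0.15,0,0,0,20]
    - [0,0,0.17,0,0,0,20]
    - [0,0,0.17,0,0,0,20]
    - [0,0,0.17,0,0,0,20]
    - [0,0,0.17,0,0,0,94]
    - [0,0,0.17,0,0,0,94]
    - [0,0,0.17,0,0,0,94]
    - [0,0,0.17,0,0,0,94]
    - [0,0,0.17,0,0,0,94]

```text
time: 8.12
tool_pos: [0.4909, 0.0928, 0.0678]
ee_rot: [3.141, -0.0, 1.329]
wrist_force: [0.6, 0.1, -0.2]
width: 0.0758
finger_force: 0.0
```

Call:
servo_tool:
  plan:
    - [0,0,-0.1,0,0,0,94]
    - [0,0,-0.3,0,0,0,94]
    - [0,0,-0.6,0,0,0,94]
    - [0,0,-1,0,0,0,94]
    - [0,0,-1,0,0,0,94]

```text
time: 8.53
tool_pos: [0.4951, 0.0932, 0.177]
ee_rot: [3.126, -0.005, 1.329]
wrist_force: [1.3, 1.1, 0.8]
width: 0.0939
finger_force: 0.0
```

```bash
python3 -c "
from h import *
go(.549,-.174,.185,1.46)"
```

```text
8.53 [0.4951 0.0932 0.177 ] [ 3.126 -0.005  1.329] 0.0939 F [1.3 1.1 0.8] -> [-2.464  1.165 -0.074] [ 0.01  -0.003 -0.084]
```

Call:
servo_tool:
  plan:
    - [-0.25,0.12,-0.2,0,0,0,94]
    - [-0.55,0.27,-0.2,0,0,0,94]
    - [-0.82,0.4,-0.2,0,0,0,94]

```text
time: 8.78
tool_pos: [0.5112, 0.0026, 0.1904]
ee_rot: [3.136, -0.0, 1.33]
wrist_force: [0.6, 0.2, -0.6]
width: 0.0937
finger_force: 0.0
```

Call:
servo_tool:
  plan:
    - [-0.3,0.15,0,0,0,0,94]
    - [-0.55,0.27,0,0,0,0,94]
    - [-0.82,0.4,0,0,0,0,94]

```text
time: 9.03
tool_pos: [0.5294, -0.087, 0.1885]
ee_rot: [3.14, -0.0, 1.329]
wrist_force: [0.2, 0.7, -0.2]
width: 0.0941
finger_force: 0.0
```

Call:
servo_tool:
  plan:
    - [-0.3,0.15,0,0,0,-0.04,94]
    - [-0.55,0.27,0,0,0,-0.083,94]
    - [-0.75,0.37,0,0,0,-0.083,94]
    - [-0.81,0.405,0,0,0,-0.083,94]
    - [-0.81,0.405,0,0,0,-0.083,94]
    - [-0.81,0.405,0,0,0,-0.083,94]
    - [-0.81,0.405,0,0,0,-0.083,94]

```text
time: 9.62
tool_pos: [0.5489, -0.1726, 0.1878]
ee_rot: [3.141, -0.001, 1.46]
wrist_force: [0.2, 0.5, -0.2]
width: 0.0941
finger_force: 0.0
```

```bash
python3 -c "
from h import *
go(.549,-.174,.087,1.46)"
```

```text
9.62 [ 0.5489 -0.1726  0.1878] [ 3.141e+00 -1.000e-03  1.460e+00] 0.0941 F [ 0.2  0.5 -0.2] -> [-0.014  0.002  1.008] [ 0. -0.  0.]
```

Call:
servo_tool:
  plan:
    - [-0.01,0,0.25,0,0,0,94]
    - [-0.01,0,0.5,0,0,0,94]
    - [-0.01,0,0.75,0,0,0,94]
    - [-0.01,0,0.9,0,0,0,94]
    - [-0.01,0,1,0,0,0,94]
    - [-0.01,0,1,0,0,0,94]
    - [-0.01,0,1,0,0,0,94]

```text
time: 10.2
tool_pos: [0.5489, -0.1741, 0.0878]
ee_rot: [3.142, -0.0, 1.46]
wrist_force: [-0.1, -0.3, 0.7]
width: 0.094
finger_force: 0.0
```

Call:
servo_tool:
  plan:
    - [0,0,0,0,0,0,40]
    - [0,0,0,0,0,0,40]
    - [0,0,0,0,0,0,40]
    - [0,0,0,0,0,0,40]
    - [0,0,0,0,0,0,40]
    - [0,0,0,0,0,0,40]
    - [0,0,0,0,0,0,40]
    - [0,0,0,0,0,0,40]
    - [0,0,0,0,0,0,40]
    - [0,0,0,0,0,0,40]

```text
time: 11.03
tool_pos: [0.549, -0.1751, 0.088]
ee_rot: [3.141, 0.0, 1.459]
wrist_force: [-1.1, 0.5, 3.0]
width: 0.0614
finger_force: 30.0
```

Call:
servo_tool:
  plan:
    - [0,0,-0.05,0,0,0,40]
    - [0,0,-0.15,0,0,0,40]
    - [0,0,-0.3,0,0,0,40]
    - [0,0,-0.5,0,0,0,40]
    - [0,0,-0.7,0,0,0,40]
    - [0,0,-0.9,0,0,0,40]
    - [0,0,-1,0,0,0,40]
    - [0,0,-1,0,0,0,40]
    - [0,0,-1,0,0,0,40]

```text
time: 11.78
tool_pos: [0.5488, -0.1749, 0.1872]
ee_rot: [-3.142, 0.0, 1.459]
wrist_force: [-0.3, 0.4, -4.4]
width: 0.0615
finger_force: 30.0
```

```bash
python3 -c "
from h import *
go(.511,.177,.2,1.328)"
```

```text
11.78 [ 0.5488 -0.1749  0.1872] [-3.142  0.     1.459] 0.0615 F [-0.3  0.4 -4.4] -> [ 3.455 -0.768 -0.128] [-0.     0.     0.083]
```

Call:
servo_tool:
  plan:
    - [0.1,-0.02,-0.13,0,0,0,40]
    - [0.25,-0.055,-0.13,0,0,0,40]
    - [0.45,-0.1,-0.13,0,0,0,40]
    - [0.65,-0.145,-0.13,0,0,0,40]
    - [0.86,-0.19,-0.13,0,0,0,40]

```text
time: 12.2
tool_pos: [0.5388, -0.0851, 0.1998]
ee_rot: [-3.14, -0.001, 1.459]
wrist_force: [0.6, -0.4, -3.7]
width: 0.0614
finger_force: 30.0
```

Call:
servo_tool:
  plan:
    - [0.22,-0.05,0,0,0,0,40]
    - [0.44,-0.1,0,0,0,0,40]
    - [0.65,-0.145,0,0,0,0,40]
    - [0.86,-0.19,0,0,0,0,40]

```text
time: 12.53
tool_pos: [0.5291, 0.0029, 0.1999]
ee_rot: [-3.14, -0.001, 1.46]
wrist_force: [0.3, 0.5, -3.8]
width: 0.0618
finger_force: 30.0
```

Call:
servo_tool:
  plan:
    - [0.22,-0.05,0,0,0,0,40]
    - [0.44,-0.1,0,0,0,0,40]
    - [0.65,-0.145,0,0,0,0,40]
    - [0.86,-0.19,0,0,0,0,40]

```text
time: 12.87
tool_pos: [0.5195, 0.0903, 0.1999]
ee_rot: [-3.14, -0.0, 1.46]
wrist_force: [0.5, -0.1, -3.7]
width: 0.0617
finger_force: 30.0
```

Call:
servo_tool:
  plan:
    - [0.22,-0.05,0,0,0,0.02,40]
    - [0.44,-0.1,0,0,0,0.04,40]
    - [0.62,-0.14,0,0,0,0.06,40]
    - [0.78,-0.175,0,0,0,0.083,40]
    - [0.87,-0.195,0,0,0,0.083,40]
    - [0.87,-0.195,0,0,0,0.083,40]
    - [0.87,-0.195,0,0,0,0.083,40]
    - [0.87,-0.195,0,0,0,0.083,40]

```text
time: 13.53
tool_pos: [0.5111, 0.1759, 0.2003]
ee_rot: [-3.142, 0.001, 1.329]
wrist_force: [-0.8, 0.6, -5.3]
width: 0.0617
finger_force: 30.0
```

```bash
python3 -c "
from h import *
go(.511,.177,.071,1.328)"
```

```text
13.53 [0.5111 0.1759 0.2003] [-3.142e+00  1.000e-03  1.329e+00] 0.0617 F [-0.8  0.6 -5.3] -> [ 0.011 -0.003  1.293] [-0.     0.001  0.001]
```

Call:
servo_tool:
  plan:
    - [0.01,0,0.1,0,0,0,40]
    - [0.01,0,0.3,0,0,0,40]
    - [0.01,0,0.55,0,0,0,40]
    - [0.01,0,0.8,0,0,0,40]
    - [0.01,0,0.92,0,0,0,40]
    - [0.01,0,1,0,0,0,40]
    - [0.01,0,1,0,0,0,40]

```text
time: 14.12
tool_pos: [0.5104, 0.1766, 0.0982]
ee_rot: [-3.138, 0.002, 1.328]
wrist_force: [0.6, 0.1, -4.6]
width: 0.0618
finger_force: 30.0
```

Call:
servo_tool:
  plan:
    - [0,0,0.1,0,0,0,40]
    - [0,0,0.2,0,0,0,40]
    - [0,0,0.25,0,0,0,40]
    - [0,0,0.29,0,0,0,40]
    - [0,0,0.29,0,0,0,40]
    - [0,0,0.29,0,0,0,40]
    - [0,0,0.29,0,0,0,94]
    - [0,0,0.29,0,0,0,94]
    - [0,0,0.29,0,0,0,94]
    - [0,0,0.29,0,0,0,94]
    - [0,0,0.29,0,0,0,94]

```text
time: 15.03
tool_pos: [0.5121, 0.1775, 0.0723]
ee_rot: [3.14, -0.001, 1.329]
wrist_force: [0.9, -0.9, -0.3]
width: 0.0914
finger_force: 0.0
```

Call:
servo_tool:
  plan:
    - [0,0,-0.1,0,0,0,94]
    - [0,0,-0.3,0,0,0,94]
    - [0,0,-0.6,0,0,0,94]
    - [0,0,-0.9,0,0,0,94]
    - [0,0,-1,0,0,0,94]
    - [0,0,-1,0,0,0,94]
    - [0,0,-1,0,0,0,94]

```text
time: 15.62
tool_pos: [0.5116, 0.1774, 0.1716]
ee_rot: [3.141, -0.0, 1.329]
wrist_force: [-0.9, -0.4, -0.0]
width: 0.094
finger_force: 0.0
```

```bash
python3 -c "
from h import *
go(.543,-.258,.184,1.46)"
```

```text
15.62 [0.5116 0.1774 0.1716] [ 3.141 -0.     1.329] 0.094 F [-0.9 -0.4 -0. ] -> [-4.152  1.349 -0.125] [ 0.001 -0.    -0.084]
```

Call:
servo_tool:
  plan:
    - [-0.25,0.08,-0.13,0,0,0,94]
    - [-0.55,0.18,-0.13,0,0,0,94]
    - [-0.83,0.27,-0.13,0,0,0,94]

```text
time: 15.87
tool_pos: [0.5168, 0.0896, 0.1823]
ee_rot: [-3.138, 0.001, 1.33]
wrist_force: [0.4, -0.2, 0.3]
width: 0.0938
finger_force: 0.0
```

Call:
servo_tool:
  plan:
    - [-0.28,0.09,0,0,0,0,94]
    - [-0.56,0.18,0,0,0,0,94]
    - [-0.83,0.27,0,0,0,0,94]

```text
time: 16.12
tool_pos: [0.5226, 0.002, 0.1813]
ee_rot: [-3.136, 0.001, 1.329]
wrist_force: [0.3, -0.4, -0.3]
width: 0.094
finger_force: 0.0
```

Call:
servo_tool:
  plan:
    - [-0.28,0.09,0,0,0,0,94]
    - [-0.56,0.18,0,0,0,0,94]
    - [-0.83,0.27,0,0,0,0,94]

```text
time: 16.37
tool_pos: [0.5289, -0.0849, 0.1813]
ee_rot: [-3.136, 0.0, 1.329]
wrist_force: [0.6, 0.8, 0.6]
width: 0.0938
finger_force: 0.0
```

Call:
servo_tool:
  plan:
    - [-0.28,0.09,0,0,0,0,94]
    - [-0.56,0.18,0,0,0,0,94]
    - [-0.83,0.27,0,0,0,0,94]

```text
time: 16.62
tool_pos: [0.5353, -0.1718, 0.1812]
ee_rot: [-3.136, -0.001, 1.328]
wrist_force: [-0.0, -0.3, 0.0]
width: 0.0942
finger_force: 0.0
```

Call:
servo_tool:
  plan:
    - [-0.28,0.09,0,0,0,-0.04,94]
    - [-0.55,0.18,0,0,0,-0.084,94]
    - [-0.75,0.24,0,0,0,-0.084,94]
    - [-0.83,0.27,0,0,0,-0.084,94]
    - [-0.83,0.27,0,0,0,-0.084,94]
    - [-0.83,0.27,0,0,0,-0.084,94]
    - [-0.83,0.27,0,0,0,-0.084,94]

```text
time: 17.2
tool_pos: [0.5429, -0.2564, 0.1836]
ee_rot: [-3.14, -0.001, 1.462]
wrist_force: [0.4, -0.5, 1.0]
width: 0.0938
finger_force: 0.0
```

```bash
python3 -c "
from h import *
go(.543,-.258,.084,1.46)
im=robot.snapshot('side'); im2=robot.snapshot('top')
a=cv2.resize(im[80:300,110:330],(400,400));b=cv2.resize(im2[110:270,110:270],(400,400))
cv2.imwrite('pics/a2.png',np.hstack([a,b])[:,:,::-1])
"
```

```text
17.2 [ 0.5429 -0.2564  0.1836] [-3.140e+00 -1.000e-03  1.462e+00] 0.0938 F [ 0.4 -0.5  1. ] -> [-0.017  0.005  0.996] [-0.001 -0.001  0.001]
```

View pics/a2.png

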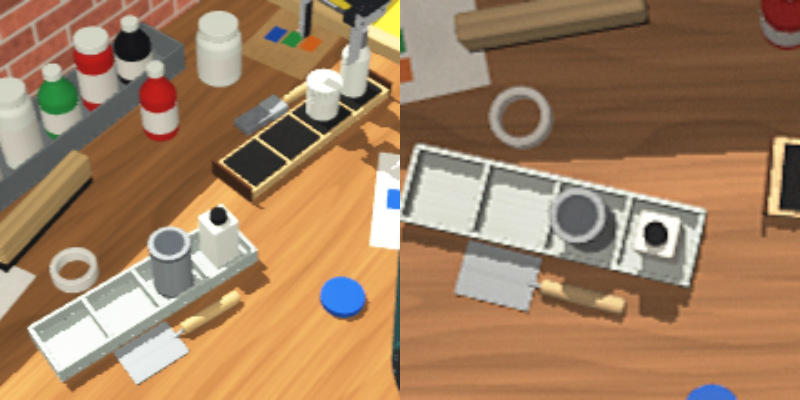

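Call:
servo_tool:
  plan:
    - [-0.01,0,0.25,0,0,0,94]
    - [-0.01,0,0.5,0,0,0,94]
    - [-0.01,0,0.75,0,0,0,94]
    - [-0.01,0,0.9,0,0,0,94]
    - [-0.01,0,1,0,0,0,94]
    - [-0.01,0,1,0,0,0,94]
    - [-0.01,0,1,0,0,0,94]

```text
time: 17.88
tool_pos: [0.5432, -0.2583, 0.0848]
ee_rot: [3.141, 0.0, 1.462]
wrist_force: [0.0, 1.1, 0.9]
width: 0.0941
finger_force: 0.0
```

Call:
servo_tool:
  plan:
    - [0,0,0,0,0,0,40]
    - [0,0,0,0,0,0,40]
    - [0,0,0,0,0,0,40]
    - [0,0,0,0,0,0,40]
    - [0,0,0,0,0,0,40]
    - [0,0,0,0,0,0,40]
    - [0,0,0,0,0,0,40]
    - [0,0,0,0,0,0,40]
    - [0,0,0,0,0,0,40]
    - [0,0,0,0,0,0,40]

```text
time: 18.72
tool_pos: [0.5434, -0.2591, 0.085]
ee_rot: [3.14, 0.001, 1.461]
wrist_force: [1.2, -0.8, 2.5]
width: 0.0602
finger_force: 30.0
```

Call:
servo_tool:
  plan:
    - [0,0,-0.05,0,0,0,40]
    - [0,0,-0.15,0,0,0,40]
    - [0,0,-0.3,0,0,0,40]
    - [0,0,-0.5,0,0,0,40]
    - [0,0,-0.7,0,0,0,40]
    - [0,0,-0.9,0,0,0,40]
    - [0,0,-1,0,0,0,40]
    - [0,0,-1,0,0,0,40]
    - [0,0,-1,0,0,0,40]

```text
time: 19.47
tool_pos: [0.543, -0.2589, 0.1846]
ee_rot: [3.141, 0.0, 1.461]
wrist_force: [-0.0, -0.1, -1.2]
width: 0.0599
finger_force: 30.0
```

```bash
python3 -c "
from h import *
go(.532,.260,.2,1.328)
im=robot.snapshot('side')
cv2.imwrite('pics/a3.png',cv2.resize(im[60:180,220:380],(640,480))[:,:,::-1])
"
```

```text
19.47 [ 0.543  -0.2589  0.1846] [3.141 0.    1.461] 0.0599 F [-0.  -0.1 -1.2] -> [ 5.145 -0.679 -0.155] [0.    0.    0.084]
```

View pics/a3.png

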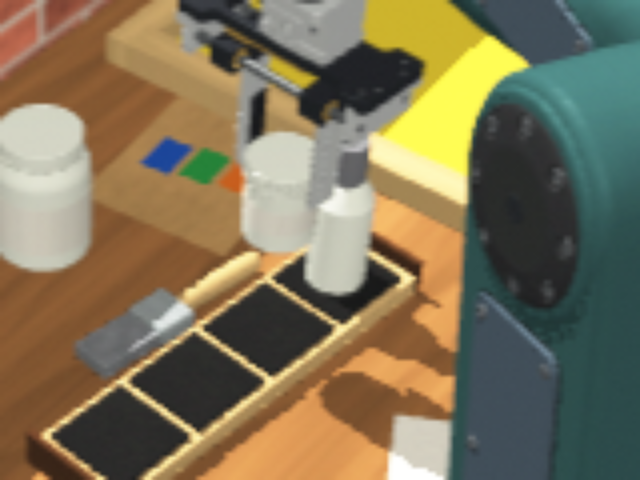

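Call:
servo_tool:
  plan:
    - [0.1,-0.01,-0.15,0,0,0,40]
    - [0.25,-0.03,-0.15,0,0,0,40]
    - [0.45,-0.06,-0.15,0,0,0,40]
    - [0.65,-0.085,-0.15,0,0,0,40]
    - [0.86,-0.113,-0.15,0,0,0,40]

```text
time: 19.93
tool_pos: [0.5404, -0.1705, 0.1976]
ee_rot: [-3.139, -0.001, 1.46]
wrist_force: [1.1, 0.5, -1.2]
width: 0.06
finger_force: 30.0
```

Call:
servo_tool:
  plan:
    - [0.22,-0.03,0,0,0,0,40]
    - [0.44,-0.06,0,0,0,0,40]
    - [0.65,-0.085,0,0,0,0,40]
    - [0.86,-0.113,0,0,0,0,40]

```text
time: 20.27
tool_pos: [0.5384, -0.0833, 0.1977]
ee_rot: [-3.139, -0.001, 1.461]
wrist_force: [-0.4, 0.0, -1.5]
width: 0.0599
finger_force: 30.0
```

Call:
servo_tool:
  plan:
    - [0.22,-0.03,0,0,0,0,40]
    - [0.44,-0.06,0,0,0,0,40]
    - [0.65,-0.085,0,0,0,0,40]
    - [0.86,-0.113,0,0,0,0,40]

```text
time: 20.6
tool_pos: [0.5365, 0.0033, 0.1977]
ee_rot: [-3.139, -0.0, 1.461]
wrist_force: [0.9, 0.3, -1.4]
width: 0.0599
finger_force: 30.0
```

Call:
servo_tool:
  plan:
    - [0.22,-0.03,0,0,0,0,40]
    - [0.44,-0.06,0,0,0,0,40]
    - [0.65,-0.085,0,0,0,0,40]
    - [0.86,-0.113,0,0,0,0,40]

```text
time: 20.93
tool_pos: [0.5345, 0.0899, 0.1977]
ee_rot: [-3.139, 0.0, 1.461]
wrist_force: [0.1, 0.0, -1.4]
width: 0.0597
finger_force: 30.0
```

Call:
servo_tool:
  plan:
    - [0.22,-0.03,0,0,0,0,40]
    - [0.44,-0.06,0,0,0,0,40]
    - [0.65,-0.085,0,0,0,0,40]
    - [0.86,-0.113,0,0,0,0,40]

```text
time: 21.27
tool_pos: [0.5327, 0.1764, 0.1977]
ee_rot: [-3.139, 0.001, 1.461]
wrist_force: [-0.0, -1.1, -1.5]
width: 0.0598
finger_force: 30.0
```

Call:
servo_tool:
  plan:
    - [0.22,-0.03,0,0,0,0.02,40]
    - [0.44,-0.06,0,0,0,0.04,40]
    - [0.62,-0.08,0,0,0,0.06,40]
    - [0.76,-0.1,0,0,0,0.084,40]
    - [0.85,-0.113,0,0,0,0.084,40]
    - [0.85,-0.113,0,0,0,0.084,40]
    - [0.85,-0.113,0,0,0,0.084,40]
    - [0.85,-0.113,0,0,0,0.084,40]

```text
time: 21.93
tool_pos: [0.5319, 0.2598, 0.1989]
ee_rot: [-3.141, 0.001, 1.329]
wrist_force: [-0.3, -0.2, -1.5]
width: 0.06
finger_force: 30.0
```

```bash
python3 -c "
from h import *
go(.532,.260,.067,1.328)"
```

```text
21.93 [0.5319 0.2598 0.1989] [-3.141e+00  1.000e-03  1.329e+00] 0.06 F [-0.3 -0.2 -1.5] -> [4.000e-03 1.000e-03 1.319e+00] [-0.     0.001  0.   ]
```

Call:
servo_tool:
  plan:
    - [0,0,0.1,0,0,0,40]
    - [0,0,0.3,0,0,0,40]
    - [0,0,0.55,0,0,0,40]
    - [0,0,0.8,0,0,0,40]
    - [0,0,0.92,0,0,0,40]
    - [0,0,1,0,0,0,40]
    - [0,0,1,0,0,0,40]

```text
time: 22.52
tool_pos: [0.5311, 0.2595, 0.0972]
ee_rot: [-3.138, 0.002, 1.328]
wrist_force: [-0.5, -0.4, -2.1]
width: 0.0602
finger_force: 30.0
```

Call:
servo_tool:
  plan:
    - [0,0,0.1,0,0,0,40]
    - [0,0,0.2,0,0,0,40]
    - [0,0,0.27,0,0,0,40]
    - [0,0,0.315,0,0,0,40]
    - [0,0,0.315,0,0,0,40]
    - [0,0,0.315,0,0,0,40]
    - [0,0,0.315,0,0,0,94]
    - [0,0,0.315,0,0,0,94]
    - [0,0,0.315,0,0,0,94]
    - [0,0,0.315,0,0,0,94]
    - [0,0,0.315,0,0,0,94]

```text
time: 23.43
tool_pos: [0.5324, 0.2606, 0.0683]
ee_rot: [3.141, -0.0, 1.329]
wrist_force: [-0.1, 0.1, -0.4]
width: 0.0895
finger_force: 0.0
```

Call:
servo_tool:
  plan:
    - [0,0,-0.1,0,0,0,94]
    - [0,0,-0.3,0,0,0,94]
    - [0,0,-0.6,0,0,0,94]
    - [0,0,-0.9,0,0,0,94]
    - [0,0,-1,0,0,0,94]
    - [0,0,-1,0,0,0,94]
    - [0,0,-1,0,0,0,94]

```text
time: 24.02
tool_pos: [0.5323, 0.2605, 0.1681]
ee_rot: [3.141, -0.0, 1.329]
wrist_force: [-0.5, -0.4, -0.6]
width: 0.0941
finger_force: 0.0
```

```bash
python3 -c "
from h import *
go(.532,-.339,.205,1.46)"
```

```text
24.02 [0.5323 0.2605 0.1681] [ 3.141 -0.     1.329] 0.0941 F [-0.5 -0.4 -0.6] -> [-5.821  1.435 -0.37 ] [ 0.001 -0.    -0.084]
```

Call:
servo_tool:
  plan:
    - [-0.2,0.05,-0.2,0,0,0,94]
    - [-0.5,0.12,-0.37,0,0,0,94]
    - [-0.83,0.205,-0.37,0,0,0,94]

```text
time: 24.27
tool_pos: [0.5323, 0.1752, 0.2056]
ee_rot: [3.141, -0.001, 1.332]
wrist_force: [0.8, -0.6, 0.9]
width: 0.094
finger_force: 0.0
```

Call:
servo_tool:
  plan:
    - [-0.28,0.07,0,0,0,0,94]
    - [-0.56,0.14,0,0,0,0,94]
    - [-0.83,0.205,0,0,0,0,94]

```text
time: 24.52
tool_pos: [0.5307, 0.0879, 0.2019]
ee_rot: [-3.137, 0.002, 1.329]
wrist_force: [0.3, -0.5, -1.1]
width: 0.0938
finger_force: 0.0
```

Call:
servo_tool:
  plan:
    - [-0.28,0.07,0,0,0,0,94]
    - [-0.56,0.14,0,0,0,0,94]
    - [-0.83,0.205,0,0,0,0,94]

```text
time: 24.77
tool_pos: [0.5307, 0.0026, 0.2017]
ee_rot: [-3.136, 0.001, 1.329]
wrist_force: [0.2, -0.2, 0.4]
width: 0.0938
finger_force: 0.0
```

Call:
servo_tool:
  plan:
    - [-0.28,0.07,0,0,0,0,94]
    - [-0.56,0.14,0,0,0,0,94]
    - [-0.83,0.205,0,0,0,0,94]

```text
time: 25.02
tool_pos: [0.5307, -0.0827, 0.2017]
ee_rot: [-3.136, 0.0, 1.328]
wrist_force: [0.2, -0.5, -0.6]
width: 0.0938
finger_force: 0.0
```

Call:
servo_tool:
  plan:
    - [-0.28,0.07,0,0,0,0,94]
    - [-0.56,0.14,0,0,0,0,94]
    - [-0.83,0.205,0,0,0,0,94]

```text
time: 25.27
tool_pos: [0.5308, -0.168, 0.2016]
ee_rot: [-3.136, -0.001, 1.328]
wrist_force: [0.6, 0.2, -0.3]
width: 0.0938
finger_force: 0.0
```

Call:
servo_tool:
  plan:
    - [-0.28,0.07,0,0,0,0,94]
    - [-0.56,0.14,0,0,0,0,94]
    - [-0.83,0.205,0,0,0,0,94]

```text
time: 25.52
tool_pos: [0.5309, -0.2534, 0.2015]
ee_rot: [-3.136, -0.002, 1.328]
wrist_force: [0.0, -0.4, 0.3]
width: 0.0935
finger_force: 0.0
```

Call:
servo_tool:
  plan:
    - [-0.28,0.07,0,0,0,-0.04,94]
    - [-0.55,0.14,0,0,0,-0.084,94]
    - [-0.75,0.185,0,0,0,-0.084,94]
    - [-0.83,0.205,0,0,0,-0.084,94]
    - [-0.83,0.205,0,0,0,-0.084,94]
    - [-0.83,0.205,0,0,0,-0.084,94]
    - [-0.83,0.205,0,0,0,-0.084,94]

```text
time: 26.1
tool_pos: [0.5322, -0.3365, 0.2042]
ee_rot: [-3.14, -0.001, 1.462]
wrist_force: [-0.1, -0.5, 0.1]
width: 0.0941
finger_force: 0.0
```

```bash
python3 -c "
from h import *
go(.532,-.339,.094,1.46)
im=robot.snapshot('side')
a=cv2.resize(im[40:160,240:360],(400,400));b=cv2.resize(im[160:300,110:250],(400,400))
cv2.imwrite('pics/a4.png',np.hstack([a,b])[:,:,::-1])
"
```

```text
26.1 [ 0.5322 -0.3365  0.2042] [-3.140e+00 -1.000e-03  1.462e+00] 0.0941 F [-0.1 -0.5  0.1] -> [-0.027  0.002  1.102] [-0.001 -0.001  0.001]
```

View pics/a4.png

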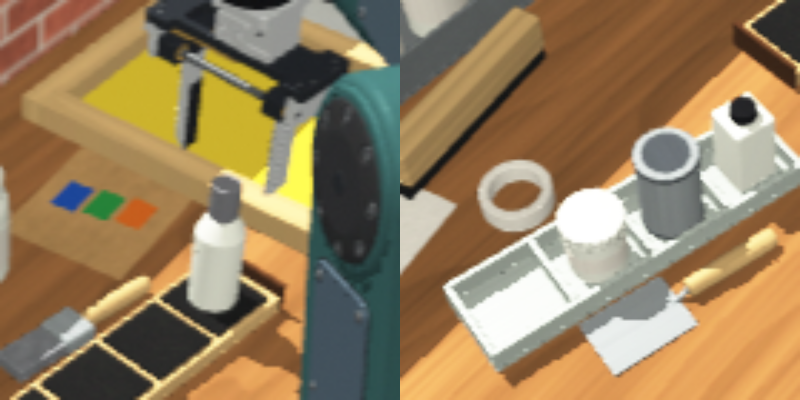

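Call:
servo_tool:
  plan:
    - [-0.025,0,0.2,0,0,0,94]
    - [-0.025,0,0.4,0,0,0,94]
    - [-0.025,0,0.6,0,0,0,94]
    - [-0.025,0,0.8,0,0,0,94]
    - [-0.025,0,0.95,0,0,0,94]
    - [-0.025,0,1,0,0,0,94]
    - [-0.025,0,1,0,0,0,94]

```text
time: 26.73
tool_pos: [0.5314, -0.3387, 0.1033]
ee_rot: [-3.139, -0.002, 1.462]
wrist_force: [-0.4, -0.1, -0.2]
width: 0.0938
finger_force: 0.0
```

Call:
servo_tool:
  plan:
    - [0,0,0.09,0,0,0,94]
    - [0,0,0.09,0,0,0,35]
    - [0,0,0.09,0,0,0,35]
    - [0,0,0.09,0,0,0,35]
    - [0,0,0.09,0,0,0,35]
    - [0,0,0.09,0,0,0,35]
    - [0,0,0.09,0,0,0,35]
    - [0,0,0.09,0,0,0,35]
    - [0,0,0.09,0,0,0,35]
    - [0,0,0.09,0,0,0,35]
    - [0,0,0.09,0,0,0,35]
    - [0,0,0.09,0,0,0,35]

```text
time: 27.73
tool_pos: [0.5323, -0.3406, 0.0963]
ee_rot: [3.141, 0.001, 1.461]
wrist_force: [0.4, -0.8, 0.4]
width: 0.0496
finger_force: 30.0
```

Call:
servo_tool:
  plan:
    - [0,0,0,0,0,0,35]
    - [0,0,0,0,0,0,35]

```text
time: 27.9
tool_pos: [0.5323, -0.3406, 0.0963]
ee_rot: [3.141, 0.0, 1.461]
wrist_force: [0.8, 0.0, 0.9]
width: 0.0494
finger_force: 30.0
```

Call:
servo_tool:
  plan:
    - [0,0,-0.05,0,0,0,35]
    - [0,0,-0.15,0,0,0,35]
    - [0,0,-0.3,0,0,0,35]
    - [0,0,-0.5,0,0,0,35]
    - [0,0,-0.7,0,0,0,35]
    - [0,0,-0.9,0,0,0,35]
    - [0,0,-1,0,0,0,35]
    - [0,0,-1,0,0,0,35]
    - [0,0,-1,0,0,0,35]

```text
time: 28.65
tool_pos: [0.5319, -0.3405, 0.1963]
ee_rot: [3.141, 0.0, 1.461]
wrist_force: [-0.8, 0.3, -1.3]
width: 0.0494
finger_force: 30.0
```

```bash
python3 -c "
from h import *
go(.553,.344,.22,1.328)
im=robot.snapshot('side')
cv2.imwrite('pics/a5.png',cv2.resize(im[20:160,220:380],(548,480))[:,:,::-1])"
```

```text
28.65 [ 0.5319 -0.3405  0.1963] [3.141 0.    1.461] 0.0494 F [-0.8  0.3 -1.3] -> [ 6.827 -0.543 -0.241] [0.    0.    0.084]
```

View pics/a5.png

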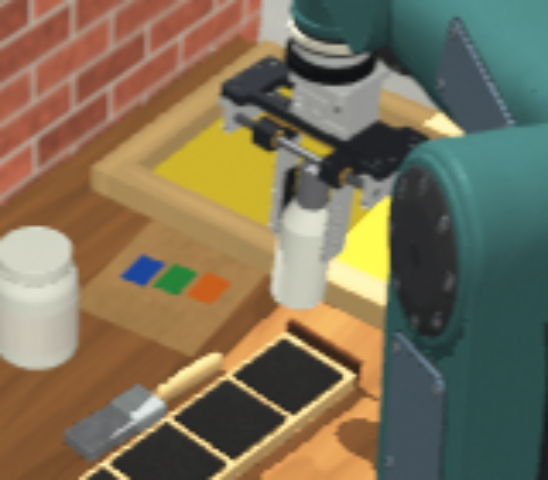

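Bottle held upright at (300,255). It now goes across in 7 calls of (.975, -.078).

Call:
servo_tool:
  plan:
    - [0.1,-0.01,-0.24,0,0,0,35]
    - [0.28,-0.02,-0.24,0,0,0,35]
    - [0.5,-0.04,-0.24,0,0,0,35]
    - [0.74,-0.06,-0.24,0,0,0,35]
    - [0.975,-0.078,-0.24,0,0,0,35]

```text
time: 29.12
tool_pos: [0.5343, -0.2405, 0.2181]
ee_rot: [-3.139, -0.001, 1.461]
wrist_force: [0.2, 0.4, -2.1]
width: 0.0494
finger_force: 30.0
```

Call:
servo_tool:
  plan:
    - [0.24,-0.02,0,0,0,0,35]
    - [0.49,-0.04,0,0,0,0,35]
    - [0.73,-0.06,0,0,0,0,35]
    - [0.975,-0.078,0,0,0,0,35]

```text
time: 29.45
tool_pos: [0.537, -0.1425, 0.2181]
ee_rot: [-3.139, -0.001, 1.461]
wrist_force: [1.0, 0.7, -2.2]
width: 0.0497
finger_force: 30.0
```

Call:
servo_tool:
  plan:
    - [0.24,-0.02,0,0,0,0,35]
    - [0.49,-0.04,0,0,0,0,35]
    - [0.73,-0.06,0,0,0,0,35]
    - [0.975,-0.078,0,0,0,0,35]

```text
time: 29.78
tool_pos: [0.5397, -0.0448, 0.2182]
ee_rot: [-3.139, -0.001, 1.461]
wrist_force: [-0.1, -0.1, -1.1]
width: 0.0497
finger_force: 30.0
```

Call:
servo_tool:
  plan:
    - [0.24,-0.02,0,0,0,0,35]
    - [0.49,-0.04,0,0,0,0,35]
    - [0.73,-0.06,0,0,0,0,35]
    - [0.975,-0.078,0,0,0,0,35]

```text
time: 30.12
tool_pos: [0.5425, 0.0528, 0.2182]
ee_rot: [-3.139, -0.0, 1.461]
wrist_force: [0.9, -0.3, -1.8]
width: 0.0498
finger_force: 30.0
```

Call:
servo_tool:
  plan:
    - [0.24,-0.02,0,0,0,0,35]
    - [0.49,-0.04,0,0,0,0,35]
    - [0.73,-0.06,0,0,0,0,35]
    - [0.975,-0.078,0,0,0,0,35]

```text
time: 30.45
tool_pos: [0.5453, 0.1503, 0.2181]
ee_rot: [-3.139, 0.0, 1.461]
wrist_force: [0.4, -0.5, -1.6]
width: 0.0499
finger_force: 30.0
```

Call:
servo_tool:
  plan:
    - [0.24,-0.02,0,0,0,0,35]
    - [0.49,-0.04,0,0,0,0,35]
    - [0.73,-0.06,0,0,0,0,35]
    - [0.975,-0.078,0,0,0,0,35]

```text
time: 30.78
tool_pos: [0.5482, 0.248, 0.218]
ee_rot: [-3.139, 0.001, 1.462]
wrist_force: [-0.3, 0.0, -2.0]
width: 0.0494
finger_force: 30.0
```

Call:
servo_tool:
  plan:
    - [0.24,-0.02,0,0,0,0.02,35]
    - [0.49,-0.04,0,0,0,0.04,35]
    - [0.7,-0.055,0,0,0,0.06,35]
    - [0.86,-0.07,0,0,0,0.084,35]
    - [0.97,-0.075,0,0,0,0.084,35]
    - [0.97,-0.075,0,0,0,0.084,35]
    - [0.97,-0.075,0,0,0,0.084,35]
    - [0.97,-0.075,0,0,0,0.084,35]

```text
time: 31.45
tool_pos: [0.5527, 0.3426, 0.2194]
ee_rot: [-3.141, 0.001, 1.329]
wrist_force: [-0.6, -0.2, -1.7]
width: 0.0493
finger_force: 30.0
```

```bash
python3 -c "
from h import *
go(.553,.344,.0785,1.328)"
```

```text
31.45 [0.5527 0.3426 0.2194] [-3.141e+00  1.000e-03  1.329e+00] 0.0493 F [-0.6 -0.2 -1.7] -> [0.016 0.    1.409] [-0.     0.001  0.   ]
```

Call:
servo_tool:
  plan:
    - [0.01,0,0.1,0,0,0,35]
    - [0.01,0,0.3,0,0,0,35]
    - [0.01,0,0.55,0,0,0,35]
    - [0.01,0,0.8,0,0,0,35]
    - [0.01,0,0.92,0,0,0,35]
    - [0.01,0,1,0,0,0,35]
    - [0.01,0,1,0,0,0,35]

```text
time: 32.03
tool_pos: [0.5523, 0.3432, 0.1175]
ee_rot: [-3.139, 0.003, 1.328]
wrist_force: [0.6, 0.4, -2.5]
width: 0.0498
finger_force: 30.0
```

Call:
servo_tool:
  plan:
    - [0,0,0.15,0,0,0,35]
    - [0,0,0.3,0,0,0,35]
    - [0,0,0.37,0,0,0,35]
    - [0,0,0.405,0,0,0,35]
    - [0,0,0.405,0,0,0,35]
    - [0,0,0.405,0,0,0,35]
    - [0,0,0.405,0,0,0,94]
    - [0,0,0.405,0,0,0,94]
    - [0,0,0.405,0,0,0,94]
    - [0,0,0.405,0,0,0,94]
    - [0,0,0.405,0,0,0,94]
    - [0,0,0.405,0,0,0,94]

```text
time: 33.03
tool_pos: [0.5533, 0.3444, 0.0798]
ee_rot: [3.141, -0.0, 1.329]
wrist_force: [-0.2, -0.6, -0.1]
width: 0.0861
finger_force: 0.0
```

Call:
servo_tool:
  plan:
    - [0,0,0,0,0,0,94]
    - [0,0,-0.2,0,0,0,94]
    - [0,0,-0.4,0,0,0,94]
    - [0,0,-0.7,0,0,0,94]
    - [0,0,-1,0,0,0,94]
    - [0,0,-1,0,0,0,94]

```text
time: 33.53
tool_pos: [0.556, 0.3459, 0.1878]
ee_rot: [3.131, -0.009, 1.329]
wrist_force: [-0.1, -0.1, 1.8]
width: 0.0939
finger_force: 0.0
```

Call:
servo_tool:
  plan:
    - [0,0,-0.3,0,0,0,94]
    - [0,0,-0.5,0,0,0,94]
    - [0,0,-0.5,0,0,0,94]

```text
time: 33.78
tool_pos: [0.5549, 0.3453, 0.235]
ee_rot: [3.134, -0.006, 1.329]
wrist_force: [0.0, 0.4, 1.1]
width: 0.0941
finger_force: 0.0
```

Call:
servo_tool:
  plan:
    - [-0.3,0,0,0,0,0,94]
    - [-0.6,0,0,0,0,0,94]
    - [-1,0,0,0,0,0,94]

```text
time: 34.03
tool_pos: [0.5285, 0.2475, 0.2268]
ee_rot: [-3.139, 0.001, 1.331]
wrist_force: [-0.3, -0.4, 0.7]
width: 0.094
finger_force: 0.0
```

Call:
servo_tool:
  plan:
    - [-0.3,0,0,0,0,0,94]
    - [-0.6,0,0,0,0,0,94]
    - [-1,0,0,0,0,0,94]

```text
time: 34.28
tool_pos: [0.5043, 0.1497, 0.2273]
ee_rot: [-3.14, 0.0, 1.33]
wrist_force: [0.3, -0.9, 0.5]
width: 0.0942
finger_force: 0.0
```

Call:
servo_tool:
  plan:
    - [-0.3,0,0,0,0,0,94]
    - [-0.6,0,0,0,0,0,94]
    - [-1,0,0,0,0,0,94]

```text
time: 34.53
tool_pos: [0.4803, 0.0526, 0.2275]
ee_rot: [-3.14, -0.0, 1.33]
wrist_force: [1.3, -1.1, -0.4]
width: 0.094
finger_force: 0.0
```

Call:
servo_tool:
  plan:
    - [-0.3,0,0,0,0,0,94]
    - [-0.6,0,0,0,0,0,94]
    - [-1,0,0,0,0,0,94]

```text
time: 34.78
tool_pos: [0.4564, -0.0444, 0.2277]
ee_rot: [-3.14, -0.001, 1.33]
wrist_force: [0.3, -0.6, -0.3]
width: 0.0941
finger_force: 0.0
```

Call:
servo_tool:
  plan:
    - [-0.3,0,0,0,0,0,94]
    - [-0.6,0,0,0,0,0,94]
    - [-1,0,0,0,0,0,94]
    - [-1,0,0,0,0,0,94]
    - [-1,0,0,0,0,0,94]

```text
time: 35.2
tool_pos: [0.4323, -0.1424, 0.2278]
ee_rot: [-3.139, -0.001, 1.324]
wrist_force: [0.0, 0.6, -0.3]
width: 0.0942
finger_force: 0.0
```

```bash
python3 -c "
from h import *
im=robot.snapshot('side'); im2=robot.snapshot('top')
a=cv2.resize(im[160:300,110:250],(400,400),interpolation=2);b=cv2.resize(im2[140:250,105:240],(400,326),interpolation=2)
cv2.imwrite('pics/a6.png',np.hstack([a,cv2.copyMakeBorder(b,0,74,0,0,0)])[:,:,::-1])
to=[.522,.2185,-.243]
for t,y,h in [('canister',-.129,.106),('tin',-.043,.104),('jar',.043,.078),('bottle',.129,.148)]:
    c=T(to,[(0,y)],h); print(t,'pred top: side',((proj('side',c)-[110,160])*400/140).round(),'top',((proj('top',c)-[105,140])*400/135+[400,0]).round())
"
```

```text
canister pred top: side [[341. 105.]] top [[716. 187.]]
tin pred top: side [[266. 150.]] top [[625. 166.]]
jar pred top: side [[189. 213.]] top [[542. 150.]]
bottle pred top: side [[ 93. 217.]] top [[431. 117.]]
```

View pics/a6.png

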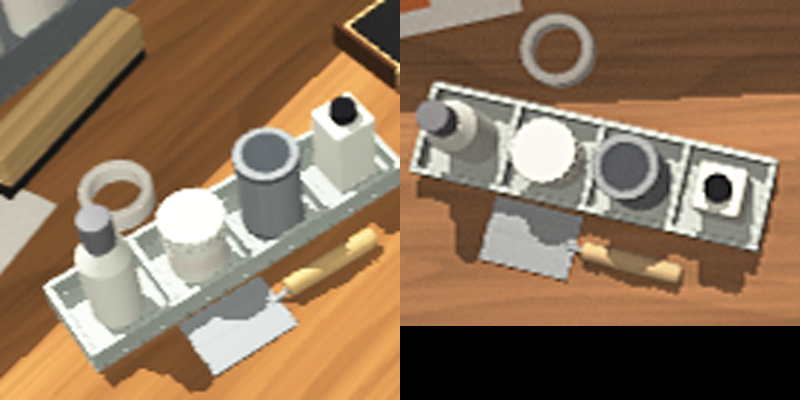

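All four tops lie within a few pixels (under about 4 mm) of the predicted pocket centres: canister (343,105), tin (266,150), jar (190,213), bottle (93,217) in the side view. All are upright and the arm is clear.

```bash
python3 -c "
from bench import robot
print(robot.close_job())"
```

```text
the job is handed in; nothing more can be done
None
```

I moved all four inks into the metal rack in reverse order (left to right: bottle, jar, tin, canister) and handed the job in at about 35 s; the last pictures show each one upright near the centre of its pocket, but no judging result came back.

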